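# Load a reagent bottle into the carousel

## Task

Turn the carousel's cover until its opening lies over the one empty bay and its lugs have dropped fully home in the notches of the rim (lift it by its handle to clear the notches on the way). Then take the wedge-shaped reagent bottle from the bench, keep it upright, and lower it gently through the opening to stand on the floor of the empty bay, wide end outwards. Leave the cover home, and everything else on the bench where it is.

Things in the scene. Friction and masses are not known exactly. Their poses are not given: they have to be found in the camera images.
- handle (a point): Centre of the TOP face of the cover's black handle, on the vertical axis the cover turns about. The handle is an upright fin, 14 mm thick (its x), 100 mm long (its y), 36 mm tall over the cover plate (a boss of 34 mm radius, 5 mm high, surrounds its foot). x points to the middle of the cover's opening, z up. Top 142 mm over the bench when the cover is home.
- opening (a point): Middle of the cover's opening, level with the cover's upper face (106 mm over the bench when home), 95 mm from the axis; x points outwards. The cover is a round smoke-clear plate, radius 152 mm, 4 mm thick, 0.5 kg with handle, turning with little friction either way without end, with one wedge-shaped opening from 46 to 146 mm radius, 22.5 degrees to each side of its middle.
- lug (a point): Foot of one of the cover's two black lugs (10 mm wide, at 156 mm radius, 90 degrees to each side of the opening; this is the +y one). The carousel's grey rim (radius 147 to 163 mm, top 100 mm over the bench) has 8 notches 14 mm wide, 45 degrees apart. Home, the lugs reach 7 mm into notches and the cover cannot turn; held loosely it falls in by its own weight as they come over notches.
- empty_bay (a point): Middle of the floor of the one empty bay, 12 mm over the bench, 95 mm from the axis; x points outwards. The bottle's cap axis belongs here. Wedge-shaped like the bottle with 4 mm to spare, walls 50 mm high. The white insert with the eight bays has play: the notches for this bay put the opening's middle up to 4 degrees to either side of the bay's middle; these poses do not tell, feel for it.
- cover_lift (a joint): Height of the cover above its home position, in m: 0 = lugs fully home in notches, 0.007 = lugs standing on the rim between notches; it can be lifted to 0.030, where it stops. A handle pinched or twisted hard between the fingers is held up by friction and does not fall: let it lie loose, push it round near one end of the fin, or press lightly down.
- bottle_center (a point): Centre (half-way up, on the cap's axis) of the reagent bottle to load, upright on the bench. Pale wedge-shaped body 80 mm long (x from -40 to +40 mm), 30 mm wide at the narrow end (-x), 72 mm at the wide end (+x), 50 mm tall; above it a neck 30 mm in diameter and a round blue cap 36 mm in diameter, 60 to 84 mm above the foot. 84 mm tall over all, about 0.26 kg.
- tip_box: Bystander: navy pipette-tip box with yellow rack, 122 x 84 x 59 mm; origin under its centre. Leave alone.
- microplate: Bystander: clear 96-well plate, 128 x 86 x 14 mm; origin under its centre. Leave alone.
- tube_rack: Bystander: white tube rack, 200 x 70 x 72 mm, long side along its x; origin under its centre. Leave alone.
- beaker: Bystander: empty glass beaker, 72 mm in diameter, 85 mm tall; origin under its centre. Leave alone.
- marker: Bystander: white marker pen, 135 mm long (its x), 15 mm thick; origin under it. Leave alone.
- timer: Bystander: flat grey bench timer, 75 x 55 x 20 mm; origin under its centre. Leave alone.

How it is judged:
By the outcome, as a careful person would: the job done as asked, in the order asked, and still so for the second after the job is handed in, with the robot touching nothing.
It also fails if it takes over 62 s, if anything falls off the work surface, if the arm or the gripper's body presses on something with over 40 N, if the wrist force passes 120 N, or if a joint passes its speed limit or range.

## Robot

A 6-joint arm with a two-finger parallel gripper is mounted at the origin on the work surface. World frame = base frame: x ahead of the robot, y to its left, z up, the work surface at z = 0. Lengths are in m, angles in rad, forces in N, time in s.
With the tool pointing down it reaches from about 0.25 to 0.725 m from the base axis. Payload 4 kg.
Tool frame: the origin (TCP) lies at the very end of the fingers, on their centre line; the grasp point (between the pads) lies 19 mm behind it; z points along the fingers, y is the direction in which the jaws open and shut (so a half turn about z gives the same grasp; the last joint's range is limited). The gripper opens to 85 mm and grips with 20 to 120 N. Pads are 22 mm wide; open, the fingers measure 114 mm over their backs; the gripper's body (76 mm by 85 mm) begins 54 mm behind the grasp point. The pads swing forward as they close: fully open they stand 13 mm farther back than shut.
Start: joints at [1.223, 0.241, 0.005, 1.335, 0, 1.571], TCP at [0.17, 0.47, 0.231] pointing down, gripper open.
Joint ranges: [-2.72, 2.72], [-1.05, 1.87], [-1.09, 1.28], [-1.99, 2.15], [-1.42, 1.44], [-3.14, 3.14]. Speed limits (rad/s): [2.79, 2.79, 3.14, 3.14, 3.14, 3.14].

## Interface

Orientations are given as a 3x3 rotation matrix whose columns are the frame's x, y, z axes.
In Python, from bench import bot gives the robot as it stands. The module is installed in compiled form; this text tells all that it offers. Calls block until the motion is done:
- bot.movep(position, orientation): joint-space move of the TCP to a pose.
- bot.move_straight(position, frame=None, feed=0.15): straight line of the TCP; frame=None keeps the orientation; feed is the mean speed in m/s.
- bot.move_j(angles): joint-space move.
- bot.set_gripper(opening, force=None): opening from 0.0 (shut) to 1.0 (fully open); force is the grip in N (None keeps the last); returns when the fingers have stopped.
- bot.dwell(seconds).
- bot.ik(position, orientation): joint angles nearest the present ones, or None.
- bot.capture(name): name is "scene" or "top" or "wrist"; returns a dict with "color" (420x560x3 uint8, blue, green, red), "K" (3x3 intrinsics, pixels), "k1" (the pictures are not rectified: a ray, as slopes to the right and down, at radius r is drawn at 1 + k1 r^2 times it, then the intrinsics apply), "xyz" and "orientation" of the camera in the world; the wrist camera has in their place "mount" (4x4, takes a point from camera to tool coordinates, whose origin is the TCP and whose axes are the flange's). Camera axes: x right, y up, looking along -z (the intrinsics and any distortion apply to the point x, -y, -z); pixel columns grow to the right and rows downward; lengths in m; the calibration is good to about 2 mm. A picture is of the moment at which its call begins: read the wrist's pose just before it. There is no depth.
A pose or a line that the arm cannot do raises bot.PlanningError and nothing moves.
- bot.finish_job(): hands the job in, once; it reports no verdict.
Readings, each from a call of its own:
- bot.get_t(): time.
- bot.get_joint_positions(): joint angles.
- bot.get_qd(): joint speeds.
- bot.get_effort(): joint torques, N m.
- bot.get_eef_pos(): TCP position.
- bot.get_eef_rot(): TCP orientation.
- bot.get_force(): force on the tool from outside, world axes, zero at the start.
- bot.get_moment(): the same for the moment, N m.
- bot.get_grip_width(): opening from 0.0 (shut) to 1.0 (fully open).
Only numpy, scipy, OpenCV 4.12 (cv2) and the standard library are available. Lean on these libraries where they do the work, as an engineer would, in place of code of your own. Each camera call takes 0.05 s, during which the arm holds its last target. There are 200 camera calls.

## Working session

There is one attempt and no reset: what is moved stays moved. The work goes in short steps, each a Python script; the robot and the scene stay as the last script left them, time stands still between calls to the robot, and variables do not carry over. Pictures are saved under pics/ and viewed, about 8 in all and at most 12, crops included, and the job is handed in when it is done.

```bash
mkdir -p pics
cat > h.py <<'E'
import numpy as np, cv2
from bench import bot
def save(c,n): cv2.imwrite(f'pics/{n}.png',c['color'])
def cam(c,T=None):
    if 'mount' in c:
        M=T@np.array(c['mount']); return M[:3,3],M[:3,:3]
    return np.array(c['xyz']),np.array(c['orientation'])
def tool():
    T=np.eye(4);T[:3,3]=bot.get_eef_pos();T[:3,:3]=bot.get_eef_rot();return T
def pix2plane(c,uv,z,T=None):
    K=np.array(c['K']);uv=np.atleast_2d(np.array(uv,float))
    d=np.column_stack([(uv[:,0]-K[0,2])/K[0,0],(uv[:,1]-K[1,2])/K[1,1]])
    s=d.copy()
    for _ in range(30): s=d/(1+c['k1']*(s**2).sum(1,keepdims=True))
    p,R=cam(c,T); r=np.column_stack([s[:,0],-s[:,1],-np.ones(len(s))])@R.T
    return p+r*((z-p[2])/r[:,2])[:,None]
def proj(c,X,T=None):
    K=np.array(c['K']);p,R=cam(c,T);q=(np.atleast_2d(X)-p)@R
    s=np.column_stack([q[:,0],-q[:,1]])/-q[:,2:3]
    s=s*(1+c['k1']*(s**2).sum(1,keepdims=True))
    return s*[K[0,0],K[1,1]]+[K[0,2],K[1,2]]
E
python3 - <<'E'
from h import *
import pickle
print(bot.get_t(),bot.get_eef_rot())
o={}
for n in('scene','top'):
    c=bot.capture(n);save(c,n);o[n]=c;print(n,c['K'],c['k1'],c['xyz'],c['orientation'])
o['T']=tool();o['wrist']=bot.capture('wrist');save(o['wrist'],'wrist');print(o['wrist']['mount'],o['wrist']['K'],o['wrist']['k1'])
pickle.dump(o,open('o.pkl','wb'))
E
```

```text
0.0 [[-9.40102442e-01  3.40891306e-01 -7.18680921e-04]
 [ 3.40892064e-01  9.40100379e-01 -1.96954165e-03]
 [ 4.23258041e-06 -2.09656354e-03 -9.99997802e-01]]
scene [[505.27965072   0.         282.77402396]
 [  0.         505.27965072 211.97980574]
 [  0.           0.           1.        ]] -0.02439986787802601 [ 1.47594173 -0.94048287  0.98796897] [[ 0.68280515 -0.39766016  0.61289765]
 [ 0.73048142  0.38673202 -0.56288119]
 [-0.01319173  0.83204852  0.55454597]]
top [[421.89160317   0.         282.89767911]
 [  0.         421.89160317 210.7111237 ]
 [  0.           0.           1.        ]] 0.0061883288666058165 [ 0.35738543 -0.05327453  1.18199961] [[-0.00290639  0.99131586 -0.13147024]
 [-0.99955272 -0.00679305 -0.02912422]
 [-0.02976438  0.13132679  0.9908922 ]]
[[ 2.69177063e-04  9.59692207e-01  2.81053013e-01  7.14127719e-02]
 [ 9.99999947e-01 -3.10123870e-04  1.01213690e-04  3.81859078e-04]
 [ 1.84295237e-04  2.81052971e-01 -9.59692239e-01 -1.41203716e-01]
 [ 0.00000000e+00  0.00000000e+00  0.00000000e+00  1.00000000e+00]] [[345.20630009   0.         279.47110924]
 [  0.         345.20630009 213.8760188 ]
 [  0.           0.           1.        ]] -0.08594337151058559
```

View pics/top.png

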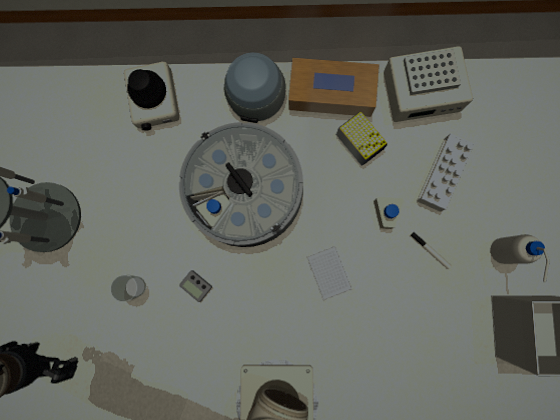

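View pics/scene.png

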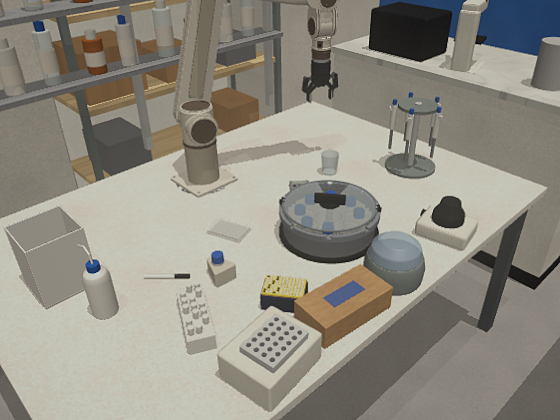

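The top view shows the carousel at about (241,185), the handle running roughly from (228,165) to (251,193), the opening near (212,205) and the empty bay near (244,147). The bottle cap is at (392,212). I'll zoom in next.

Run:
```python
from h import *
import pickle
o=pickle.load(open('o.pkl','rb'));t=o['top'];im=t['color']
a=cv2.resize(im[115:255,170:312],None,fx=4.2,fy=4.2,interpolation=cv2.INTER_CUBIC)
b=cv2.resize(im[185:240,365:412],None,fx=4.2,fy=4.2,interpolation=cv2.INTER_CUBIC)
a=np.clip(a*1.7,0,255).astype(np.uint8);b=np.clip(b*1.0,0,255).astype(np.uint8)
out=np.zeros((a.shape[0],a.shape[1]+b.shape[1],3),np.uint8);out[:,:a.shape[1]]=a;out[:b.shape[0],a.shape[1]:]=b
cv2.imwrite('pics/z.png',out);print(out.shape,a.shape)
for p,z in(((241,185),.1),((214,207),.096),((228,165),.142),((251,193),.142),((392,212),.084),((244,147),.03)):print(p,pix2plane(t,p,z))
```

```text
(588, 793, 3) (588, 596, 3)
(241, 185) [[0.56956776 0.08802055 0.1       ]]
(214, 207) [[0.5124914  0.15873792 0.096     ]]
(228, 165) [[0.61314971 0.1161005  0.142     ]]
(251, 193) [[0.5407142  0.05717319 0.142     ]]
(392, 212) [[ 0.49773305 -0.30522992  0.084     ]]
(244, 147) [[0.69217661 0.08977098 0.03      ]]
```

View pics/z.png

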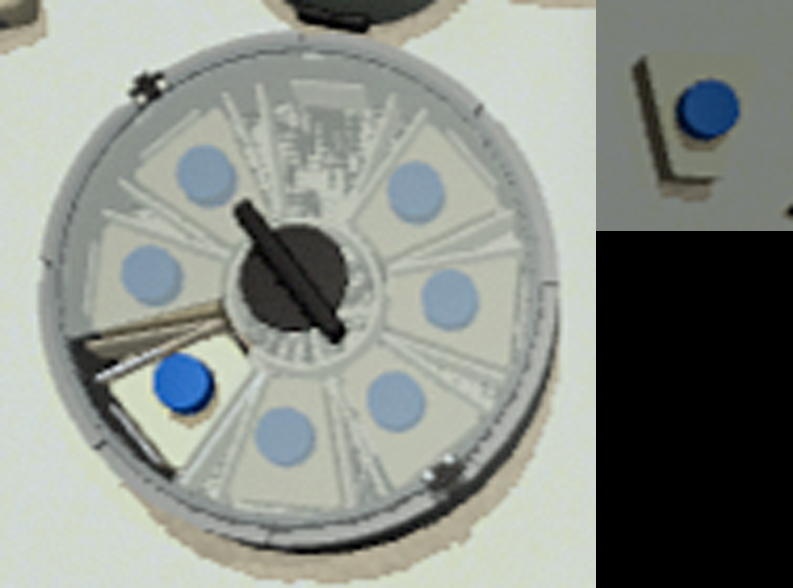

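Run:
```python
from h import *
import pickle
o=pickle.load(open('o.pkl','rb'));t=o['top']
def P(uv,z): return pix2plane(t,np.array(uv)/4.2+[170,115]-.38,z)[:,:2]
caps=P([(206,176),(151,275),(184,383),(285,436),(397,401),(450,299),(416,192)],.096)
A=np.column_stack([2*caps,np.ones(7)]);s=np.linalg.lstsq(A,(caps**2).sum(1),rcond=None)[0]
c=s[:2];print('caps centre',c,'r',np.sqrt(s[2]+c@c))
ang=lambda p:np.degrees(np.arctan2(p[:,1]-c[1],p[:,0]-c[0]))
print('caps',ang(caps));e=P([(243,207),(337,335)],.142);print('fin',e,e.mean(0),ang(e))
l=P([(148,87),(443,473)],.1);print('lug',l,l.mean(0),ang(l),np.hypot(*(l-c).T))
n=P([(480,110),(45,262),(100,443),(548,285),(303,37),(268,535)],.1);print('notch',ang(n),np.hypot(*(n-c).T))
print('empty',ang(P([(330,95)],.03)))
print('base dist',np.hypot(*c))
```

```text
caps centre [0.5757571  0.08822561] r 0.09418422056960957
caps [  40.07888787   84.8107183   129.83176353  174.75176507 -139.96457723
  -95.11016525  -50.22446909]
fin [[0.61600161 0.11747123]
 [0.53722381 0.06001815]] [0.57661271 0.08874469] [  36.00584541 -143.79481159]
lug [[ 0.70500712  0.18600545]
 [ 0.45812947 -0.00124053]] [0.58156829 0.09238246] [  37.10812418 -142.74382459] [0.16206932 0.14778515]
notch [-45.30354388  84.08315646 128.54270872 -90.31154559  -0.20414302
 173.45040745] [0.15883761 0.1611962  0.15695927 0.15479015 0.16087135 0.15613115]
empty [-3.98713747]
base dist 0.5824774616211391
```

The cover axis is near (0.576, 0.088), the empty bay at about -5°, and the opening at about 126°. The lugs appear to be between notches. Next: wrist close-ups of the carousel and the bottle.

```bash
cat >> h.py <<'E'
def R(a):  # tool down, tool x axis at angle a (deg) in world
    a=np.radians(a);c,s=np.cos(a),np.sin(a)
    return np.array([[c,s,0],[s,-c,0],[0,0,-1.]])
E
python3 - <<'E'
from h import *
import pickle
c=np.array([.577,.089])
w=[]
for pos,a,n in(([.44,-.28,.26],180,'wb'),([.49,.09,.30],180,'wc')):
    for aa in (a,):
        print(n,aa,bot.ik(pos,R(aa)))
E
python3 - <<'E'
from h import *
for a in range(-180,181,30): 
    for p in ([.577,.089,.13],[.5,-.305,.1],[.672,.089,.08]):
        q=bot.ik(p,R(a)); print(a,p, None if q is None else np.round(q,2)[[0,4,5]])
E
```

```text
wb 180 [-0.56672922  0.27373967  0.12334583  1.42040249  0.         -0.56672922]
wc 180 [0.18164883 0.2188499  0.15412164 1.50606807 0.         0.18164883]
-180 [0.577, 0.089, 0.13] [0.15 0.   0.15]
-180 [0.5, -0.305, 0.1] [-0.55  0.   -0.55]
-180 [0.672, 0.089, 0.08] [0.13 0.   0.13]
-150 [0.577, 0.089, 0.13] [ 0.15  0.   -0.37]
-150 [0.5, -0.305, 0.1] [-0.55  0.   -1.07]
-150 [0.672, 0.089, 0.08] [ 0.13  0.   -0.39]
-120 [0.577, 0.089, 0.13] [ 0.15  0.   -0.89]
-120 [0.5, -0.305, 0.1] [-0.55  0.   -1.59]
-120 [0.672, 0.089, 0.08] [ 0.13  0.   -0.92]
-90 [0.577, 0.089, 0.13] [ 0.15  0.   -1.42]
-90 [0.5, -0.305, 0.1] [-0.55  0.   -2.12]
-90 [0.672, 0.089, 0.08] [ 0.13  0.   -1.44]
-60 [0.577, 0.089, 0.13] [ 0.15  0.   -1.94]
-60 [0.5, -0.305, 0.1] [-0.55  0.   -2.64]
-60 [0.672, 0.089, 0.08] [ 0.13  0.   -1.96]
-30 [0.577, 0.089, 0.13] [ 0.15  0.   -2.46]
-30 [0.5, -0.305, 0.1] [-0.55  0.    3.12]
-30 [0.672, 0.089, 0.08] [ 0.13  0.   -2.49]
0 [0.577, 0.089, 0.13] [ 0.15  0.   -2.99]
0 [0.5, -0.305, 0.1] [-0.55  0.    2.59]
0 [0.672, 0.089, 0.08] [ 0.13  0.   -3.01]
30 [0.577, 0.089, 0.13] [0.15 0.   2.77]
30 [0.5, -0.305, 0.1] [-0.55  0.    2.07]
30 [0.672, 0.089, 0.08] [0.13 0.   2.75]
60 [0.577, 0.089, 0.13] [0.15 0.   2.25]
60 [0.5, -0.305, 0.1] [-0.55  0.    1.55]
60 [0.672, 0.089, 0.08] [0.13 0.   2.23]
90 [0.577, 0.089, 0.13] [0.15 0.   1.72]
90 [0.5, -0.305, 0.1] [-0.55  0.    1.02]
90 [0.672, 0.089, 0.08] [0.13 0.   1.7 ]
120 [0.577, 0.089, 0.13] [0.15 0.   1.2 ]
120 [0.5, -0.305, 0.1] [-0.55  0.    0.5 ]
120 [0.672, 0.089, 0.08] [0.13 0.   1.18]
150 [0.577, 0.089, 0.13] [0.15 0.   0.68]
150 [0.5, -0.305, 0.1] [-0.55  0.   -0.02]
150 [0.672, 0.089, 0.08] [0.13 0.   0.66]
180 [0.577, 0.089, 0.13] [0.15 0.   0.15]
180 [0.5, -0.305, 0.1] [-0.55  0.   -0.55]
180 [0.672, 0.089, 0.08] [0.13 0.   0.13]
```

Run:
```python
from h import *
import pickle
w={}
for pos,n in(([.49,.09,.30],'wc'),([.40,-.29,.22],'wb')):
    bot.movep(pos,R(180));T=tool();c=bot.capture('wrist');save(c,n);w[n]=(T,c)
pickle.dump(w,open('w.pkl','wb'));print(bot.get_t())
a=w['wc'][1]['color'];cv2.imwrite('pics/wc2.png',cv2.resize(np.clip(a*1.4,0,255).astype(np.uint8),(800,600),interpolation=cv2.INTER_CUBIC))
```

```text
3.55
```

View pics/wc2.png

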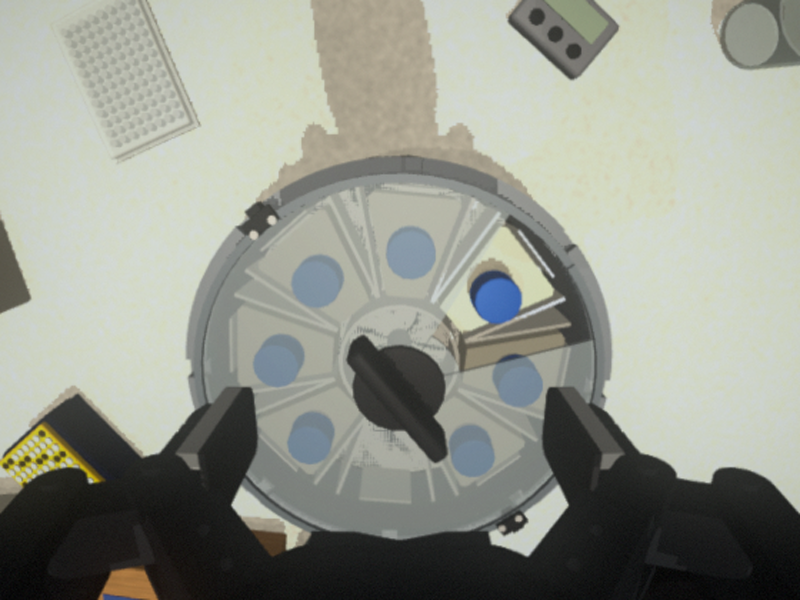

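View pics/wb.png

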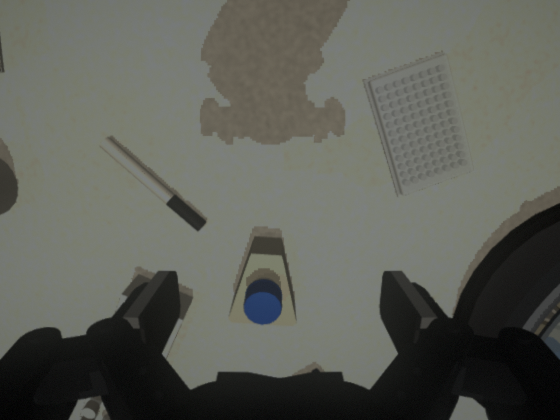

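Carousel view: the cap tops sit on a circle, the fin runs from (357,346) to (440,454), and the opening is at upper right over a filled bay. The empty bay is at the bottom, near (385,485). Bottle view: the cap top is at (263,308), with the narrow end towards the robot and the wide end away from it.

Run:
```python
from h import *
import pickle
w=pickle.load(open('w.pkl','rb'))
T,t=w['wc']
def P(uv,z): return pix2plane(t,np.array(uv)*.7-.15,z,T)[:,:2]
caps=P([(497,298),(411,252),(318,280),(278,360),(310,438),(472,450),(518,380)],.096)
A=np.column_stack([2*caps,np.ones(7)]);s=np.linalg.lstsq(A,(caps**2).sum(1),rcond=None)[0]
c=s[:2];print('caps centre',c,'r',np.sqrt(s[2]+c@c))
ang=lambda p:np.degrees(np.arctan2(p[:,1]-c[1],p[:,0]-c[0]))
print('caps',ang(caps))
for z in(.142,.149):
    e=P([(357,346),(440,454)],z);print('fin',e,e.mean(0),ang(e),np.hypot(*(e[0]-e[1])))
l=P([(262,218),(512,522)],.107);print('lug',l,l.mean(0),ang(l),np.hypot(*(l-c).T))
n=P([(572,252),(190,374),(408,163)],.1);print('notch',ang(n),np.hypot(*(n-c).T))
T,t=w['wb']
f=lambda uv,z:pix2plane(t,uv,z,T)[:,:2]
cap=f([(263,308)],.084);b=f([(250,253),(283,255),(297,323),(229,321)],.05);print(cap,b)
na,wi=b[:2].mean(0),b[2:].mean(0);d=wi-na;print('centre',(na+wi)/2,'len',np.hypot(*d),'ang',np.degrees(np.arctan2(d[1],d[0])),'widths',np.hypot(*(b[0]-b[1])),np.hypot(*(b[2]-b[3])))
# colour-based cap, both
for n,z in(('wb',.084),):
    im=t['color'].astype(int);m=((im[:,:,0]-im[:,:,2]>50)).astype(np.uint8)
    k,lab,st,ce=cv2.connectedComponentsWithStats(m);[print(st[i],ce[i],f([ce[i]],z)) for i in range(1,k) if st[i][4]>100]
```

```text
caps centre [0.57098724 0.09049368] r 0.09171812161924946
caps [ 128.75417763  174.54043917 -140.6315694   -95.3510679   -50.33961805
   40.42789821   85.13945388]
fin [[0.53321849 0.06358007]
 [0.61398655 0.11954817]] [0.57360252 0.09156412] [-144.5267253    34.04675731] 0.09826447602725519
fin [[0.53053454 0.06421925]
 [0.60941221 0.1188774 ]] [0.56997338 0.09154833] [-146.99586395   36.45249966] 0.09596458420157608
lug [[ 0.45445458 -0.00205455]
 [ 0.70327455  0.1847936 ]] [0.57886456 0.09136953] [-141.54400038   35.48285854] [0.14881209 0.1624574 ]
notch [127.04049044 -89.31986731 177.67260028] [0.15339922 0.1596035  0.15231247]
[[ 0.50073781 -0.30399694]] [[ 0.46050107 -0.31767236]
 [ 0.46253227 -0.28550964]
 [ 0.53974825 -0.27048069]
 [ 0.53763669 -0.34164811]]
centre [ 0.50010457 -0.3038277 ] len 0.0773053388224586 ang -3.3173684581240472 widths 0.032226800241164956 0.07119873390327058
[245 292  36  32 883] [262.25934315 307.42129105] [[ 0.50013149 -0.30466764]]
```

Run:
```python
from h import *
rep=lambda s:print(s,round(bot.get_t(),2),'F',np.round(bot.get_force(),1),'M',np.round(bot.get_moment(),2),'w',round(bot.get_grip_width()*85,1),'p',np.round(bot.get_eef_pos(),4))
bot.set_gripper(.4,20)
bot.movep([.574,.0905,.20],R(215));rep('above')
T=tool();c=bot.capture('wrist');save(c,'hand')
bot.move_straight([.574,.0905,.126],feed=.1);rep('down')
bot.set_gripper(0,20);rep('grip');bot.dwell(.1);rep('grip2')
```

```text
above 5.65 F [ 0.1  0.4 -0.2] M [-0.03  0.01  0.03] w 34.1 p [0.574  0.0893 0.2002]
down 6.59 F [ 0.4 -0.8  0.4] M [ 0.01 -0.04  0.  ] w 33.9 p [0.5745 0.0905 0.1267]
grip 6.92 F [ 3.1 -4.3  3.1] M [-1.05 -0.47 -0.  ] w 13.4 p [0.5755 0.0893 0.1273]
grip2 7.03 F [ 1.5 -5.5  2.4] M [-1.05 -0.51  0.02] w 13.0 p [0.5755 0.0894 0.1273]
```

```bash
cat >> h.py <<'E'
rep=lambda s:print(s,round(bot.get_t(),2),'F',np.round(bot.get_force(),1),'M',np.round(bot.get_moment(),2),'w',round(bot.get_grip_width()*85,1),'p',np.round(bot.get_eef_pos(),4),'a',np.round(np.degrees(np.arctan2(*np.array(bot.get_eef_rot())[[1,0],0])),2))
E
python3 - <<'E'
from h import *
x,y=.5755,.0893
bot.move_straight([x,y,.1265],feed=.1);rep('0')
bot.move_straight([x,y,.143],feed=.08);rep('lifted')
for a in (172,130,94): bot.movep([x,y,.143],R(a));rep(a)
bot.dwell(.1);rep('end')
c=bot.capture('top');save(c,'top2')
cv2.imwrite('pics/z2.png',cv2.resize(np.clip(c['color'][115:255,170:312]*1.5,0,255).astype(np.uint8),None,fx=4,fy=4,interpolation=cv2.INTER_CUBIC))
E
```

```text
0 7.28 F [-1.1 -2.   5.6] M [-0.45  0.18  0.05] w 13.3 p [0.5756 0.0892 0.1273] a -145.01
lifted 7.63 F [ 2.8 -1.5 -4.8] M [-0.44 -0.72 -0.06] w 13.4 p [0.5756 0.0893 0.1423] a -145.0
172 8.38 F [ 2.7  3.1 -5.6] M [ 0.52 -0.53 -0.01] w 13.4 p [0.5753 0.0903 0.1423] a 172.12
130 9.12 F [ 1.9  4.6 -5. ] M [ 1.1  -0.71  0.03] w 13.5 p [0.5758 0.0912 0.1431] a 130.11
94 9.77 F [ 4.9  6.  -5.6] M [ 1.3  -1.02  0.  ] w 13.3 p [0.5767 0.0915 0.1434] a 94.12
end 9.87 F [ 4.9  6.1 -5.7] M [ 1.26 -1.04  0.03] w 14.0 p [0.5767 0.0915 0.1434] a 94.12
```

View pics/z2.png

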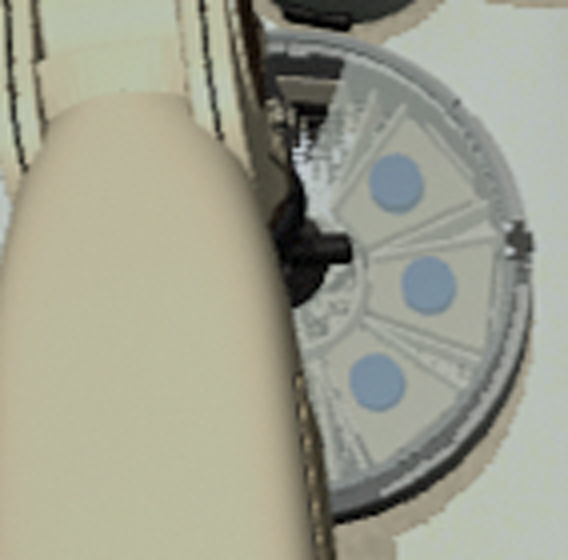

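The cover is lifted and turned. Its opening is now at about +4°, and a lug is visible at right at (518,240). Next: lower it onto the rim just short of the notch, hold it loosely, and sweep.

Run:
```python
from h import *
x,y=.5772,.0904
for z in (.139,.135,.132,.129,.126):
    bot.move_straight([x,y,z],R(94),feed=.06);rep(z)
    if bot.get_force()[2]>3: break
```

```text
0.139 10.17 F [ 1.8  5.8 -4.3] M [ 1.1  -0.45  0.05] w 13.3 p [0.5769 0.0916 0.1384] a 94.07
0.135 10.42 F [ 2.2  5.7 -4.9] M [ 1.27 -0.38 -0.04] w 13.5 p [0.5768 0.0916 0.1343] a 94.06
0.132 10.67 F [ 0.9  5.2 -4.9] M [ 1.32 -0.35  0.03] w 13.9 p [0.5769 0.0916 0.1314] a 94.06
0.129 10.92 F [ 1.4  5.2 -5.3] M [ 1.24 -0.35  0.04] w 13.5 p [0.5768 0.0916 0.1284] a 94.06
0.126 11.17 F [-0.8  5.3  1.8] M [1.1  0.29 0.08] w 13.3 p [0.5769 0.0917 0.1271] a 94.08
```

Run:
```python
from h import *
x,y=.5772,.0904
bot.move_straight([x,y,.1245],R(94),feed=.05);rep('press')
a=94
while a>76:
    a-=.8
    bot.movep([x,y,.1245],R(a))
    z=bot.get_eef_pos()[2];print(round(a,1),round(z,4),np.round(bot.get_force()[2],1),np.round(bot.get_moment()[2],2),round(bot.get_t(),2))
    if z<.1259: break
rep('end')
```

```text
press 11.42 F [-3.4  4.5  9.6] M [1.01 0.93 0.08] w 13.6 p [0.5769 0.0917 0.1271] a 94.08
93.2 0.1271 9.1 0.03 11.67
92.4 0.1271 9.1 0.07 11.92
91.6 0.1271 9.8 0.01 12.17
90.8 0.1271 9.5 0.03 12.42
90.0 0.1271 8.2 0.06 12.67
89.2 0.1271 8.4 0.0 12.92
88.4 0.127 8.0 -0.07 13.17
87.6 0.1247 -5.0 -0.08 13.42
end 13.42 F [ 0.8  5.9 -5. ] M [ 1.34 -0.44 -0.08] w 13.6 p [0.577  0.0916 0.1247] a 87.65
```

Run:
```python
from h import *
x,y=.5772,.0908
for z in (.1215,.1185,.1175): bot.move_straight([x,y,z],R(87.1),feed=.05);rep(z)
for a in(84.5,90): bot.movep([x,y,.118],R(a));rep(a)
bot.movep([x,y,.118],R(87.1))
bot.set_gripper(.4);bot.dwell(.1);rep('open')
T=tool()
bot.move_straight([x,y,.20],feed=.2);rep('up')
```

```text
0.1215 13.67 F [ 1.1  4.9 -5.1] M [ 1.16 -0.41  0.01] w 13.3 p [0.577  0.0916 0.1209] a 87.13
0.1185 13.92 F [-1.9  4.9  5. ] M [ 1.08  0.46 -0.02] w 13.7 p [0.5771 0.0916 0.1201] a 87.13
0.1175 14.17 F [-3.6  4.   9.7] M [ 1.    0.91 -0.  ] w 13.7 p [0.5772 0.0916 0.12  ] a 87.13
84.5 14.42 F [-2.5  3.8  6.4] M [0.84 0.63 0.51] w 13.7 p [0.5772 0.0915 0.12  ] a 84.61
90 14.67 F [-2.4  3.9  6.8] M [ 0.77  0.67 -0.54] w 13.6 p [0.5771 0.0911 0.1201] a 89.93
open 15.35 F [-0.9  0.3  0.8] M [-0.01  0.03  0.07] w 33.8 p [0.5771 0.0904 0.1177] a 87.08
up 15.91 F [ 0.4 -0.1 -0.2] M [-0.03  0.05 -0.02] w 34.0 p [0.577  0.0907 0.1994] a 87.1
```

The cover dropped 7.1 mm, and the moment rises to ±0.5 N m when I twist either way, so it's home. The opening is at about -2.9°. Now I'll look at the bay through the opening.

Run:
```python
from h import *
import pickle
bot.movep([.60,.085,.27],R(180));bot.dwell(.1);T=tool();c=bot.capture('wrist')
pickle.dump((T,c),open('bay.pkl','wb'));rep('')
cv2.imwrite('pics/bay.png',cv2.resize(np.clip(c['color']*1.4,0,255).astype(np.uint8),(800,600),interpolation=cv2.INTER_CUBIC))
```

```text
17.51 F [ 0.8 -0.6  0.3] M [-0.02 -0.01  0.04] w 33.9 p [0.5998 0.085  0.2695] a 179.99
```

View pics/bay.png

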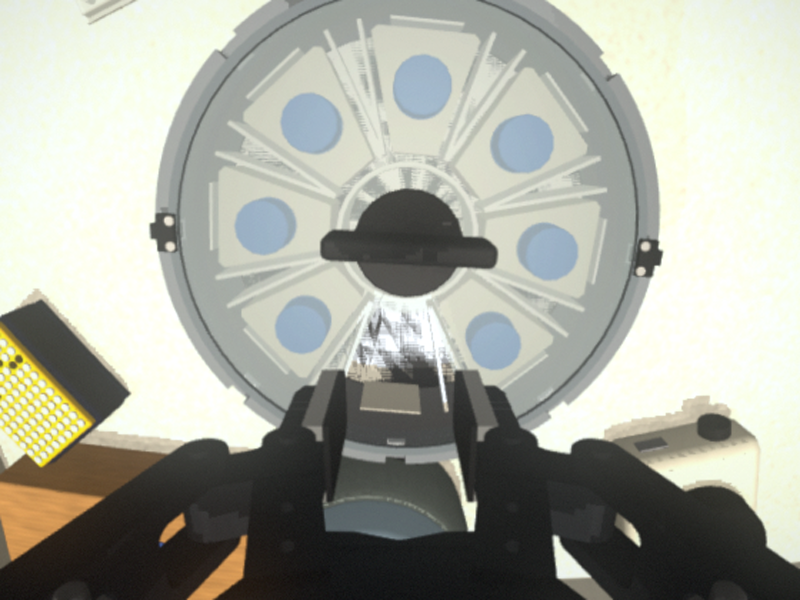

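The opening now lies over the empty bay, with lugs at (165,232) and (648,257). I'll use the seven cap tops to compute the bay angle.

Run:
```python
from h import *
import pickle
T,t=pickle.load(open('bay.pkl','rb'))
def P(uv,z): return pix2plane(t,np.array(uv)*.7-.15,z,T)[:,:2]
caps=P([(423,85),(524,143),(549,250),(493,340),(303,324),(264,225),(311,122)],.096)
A=np.column_stack([2*caps,np.ones(7)]);s=np.linalg.lstsq(A,(caps**2).sum(1),rcond=None)[0]
c=s[:2];print('centre',c,'r',np.sqrt(s[2]+c@c))
a=np.degrees(np.arctan2(caps[:,1]-c[1],caps[:,0]-c[0]));print(a,(a+22.5)%45-22.5)
l=P([(165,232),(648,257)],.11);d=l[0]-l[1];print('lug',l,l.mean(0),np.hypot(*d),np.degrees(np.arctan2(d[1],d[0])))
e=P([(322,240),(497,249)],.142);d=e[0]-e[1];print('fin',e,e.mean(0),np.hypot(*d),np.degrees(np.arctan2(d[1],d[0])))
# predicted bay outline at wall top z=.062 given params
```

```text
centre [0.57410221 0.09051588] r 0.09184206307878018
[ 174.47925607  129.1437356    84.72222783   39.66317579  -49.99213982
  -94.74799998 -139.92742661] [-5.52074393 -5.8562644  -5.27777217 -5.33682421 -4.99213982 -4.74799998
 -4.92742661]
lug [[ 0.56843349 -0.06051254]
 [ 0.58411305  0.24226087]] [0.57627327 0.09087417] 0.303179127043826 -92.96449760170009
fin [[0.56933387 0.0428215 ]
 [0.57427672 0.13904924]] [0.5718053  0.09093537] 0.09635459694266096 -92.94048252726435
```

Run:
```python
from h import *
import pickle
bx,by=.5003,-.304
bot.set_gripper(.75,40)
bot.movep([bx,by,.16],R(86.7))
bot.move_straight([bx,by,.057],feed=.12);rep('down')
bot.set_gripper(0,40);bot.dwell(.1);rep('grip')
p=bot.get_eef_pos()
bot.move_straight([p[0],p[1],.062],feed=.05);rep('lift')
bot.move_straight([p[0],p[1],.20],feed=.15);bot.dwell(.1);rep('up')
T=tool();c=bot.capture('wrist');s=bot.capture('scene')
pickle.dump((T,c,s),open('held.pkl','wb'))
# expected outline overlay: bottle in tool frame
th=np.radians(86.7);
im=c['color'].copy()
off=np.array([0,0,-.057-.0]) # foot rel to TCP
ph=np.radians(-3.3);Rb=np.array([[np.cos(ph),-np.sin(ph)],[np.sin(ph),np.cos(ph)]])
base=T[:3,3].copy();base[2]-=.0575
for z in(0,.05):
    q=np.array([[-.04,-.015],[-.04,.015],[.04,.036],[.04,-.036]])@Rb.T
    X=np.column_stack([q+base[:2],np.full(4,base[2]+z)])
    cv2.polylines(im,[np.round(proj(c,X,T)).astype(int)],True,(0,0,255) if z else (0,255,0),1)
im=np.hstack([cv2.resize(im[100:,100:460],(560,498))]);cv2.imwrite('pics/held.png',im)
```

```text
down 20.46 F [0.3 0.5 0.1] M [-0.02 -0.02  0.03] w 63.5 p [ 0.501  -0.3043  0.0578] a 86.72
grip 20.93 F [ 0.7 -0.2  6. ] M [ 0.03 -0.07  0.  ] w 34.7 p [ 0.5013 -0.3045  0.0581] a 86.71
lift 21.18 F [ 0.2 -0.1 -2.6] M [-0.03  0.01  0.03] w 34.6 p [ 0.5006 -0.3042  0.0614] a 86.69
up 22.34 F [ 0.1  0.3 -2.8] M [0.01 0.04 0.01] w 34.7 p [ 0.5005 -0.304   0.1985] a 86.7
```

View pics/held.png

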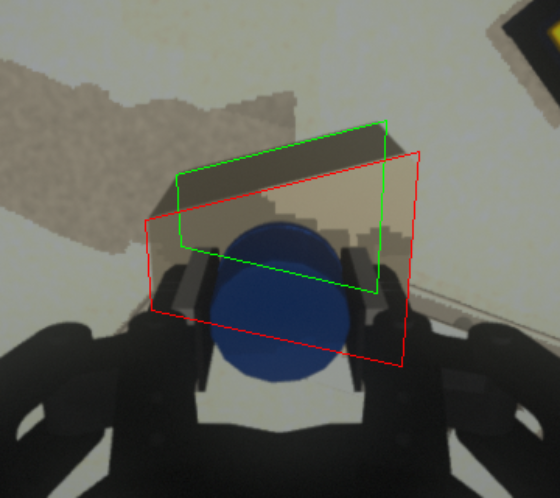

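The overlay of the expected bottle outline matches the picture within a pixel or two, so pose and yaw are as planned. Next: move over the bay and lower with force watching.

```bash
cat >> h.py <<'E'
def down(x,y,a,zs,lim=4,feed=.08):
    for z in zs:
        bot.move_straight([x,y,z],R(a),feed=feed);rep(z)
        f=np.array(bot.get_force())
        if f[2]>-2.7+lim or np.hypot(f[0],f[1])>8: print('STOP');return False
    return True
E
python3 - <<'E'
from h import *
import pickle
x,y=np.array([.577,.0907])+.095*np.array([np.cos(np.radians(-5.2)),np.sin(np.radians(-5.2))]);a=84.8
print(x,y)
bot.move_straight([.5005,-.304,.235],feed=.2)
bot.movep([x,y,.235],R(a));rep('over')
down(x,y,a,(.18,.135),feed=.12)
bot.dwell(.2);rep('at')
T=tool();c=bot.capture('wrist');pickle.dump((T,c),open('ins.pkl','wb'))
cv2.imwrite('pics/ins.png',cv2.resize(np.clip(c['color']*1.4,0,255).astype(np.uint8),(800,600)))
E
```

```text
0.6716090178685171 0.08208990488121089
over 24.32 F [ 0.7  0.1 -3.4] M [-0.01  0.04  0.02] w 34.5 p [0.6715 0.0805 0.2349] a 84.7
0.18 24.93 F [-0.  -0.2 -2.2] M [0.02 0.01 0.04] w 34.6 p [0.6719 0.0814 0.1806] a 84.74
0.135 25.46 F [-13.5   7.3  20.4] M [ 1.19  2.47 -0.62] w 34.4 p [0.6715 0.0861 0.1428] a 84.89
STOP
at 25.66 F [-13.1   8.4  21.3] M [ 1.16  2.42 -0.7 ] w 34.4 p [0.6715 0.086  0.1428] a 84.87
```

View pics/ins.png

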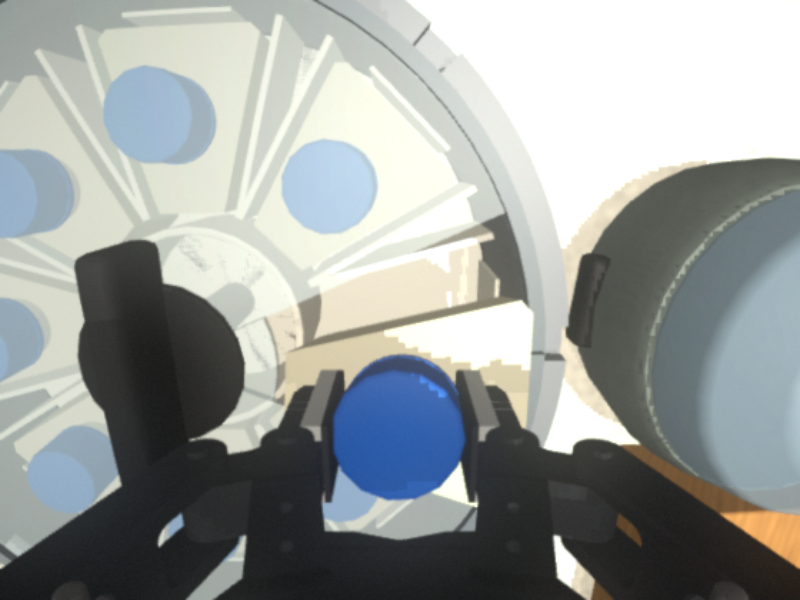

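Contact with 21 N at the outer -y corner of the bottle, and the bottle swung in the grip. I'll back off, then overlay the expected outlines to see what's wrong.

Run:
```python
from h import *
import pickle
p=bot.get_eef_pos()
bot.move_straight([.6716,.084,.2],feed=.12);bot.dwell(.2);rep('up')
T=tool();c=bot.capture('wrist');s=bot.capture('scene');pickle.dump((T,c,s),open('up.pkl','wb'))
ax=np.array([.577,.0907])
def sector(phi,z):
    a=np.radians(phi+np.linspace(-22.5,22.5,12));
    return np.vstack([np.column_stack([ax[0]+r*np.cos(t),ax[1]+r*np.sin(t),np.full(12,z)]) for r,t in((.046,a),(.146,a[::-1]))])
def wedge(c0,phi,z,sp=0):
    ph=np.radians(phi);Rb=np.array([[np.cos(ph),-np.sin(ph)],[np.sin(ph),np.cos(ph)]])
    q=np.array([[-.04-sp,-.015-sp],[-.04-sp,.015+sp],[.04+sp,.036+sp],[.04+sp,-.036-sp]])@Rb.T+c0
    return np.column_stack([q,np.full(4,z)])
bay=ax+.095*np.array([np.cos(np.radians(-5.2)),np.sin(np.radians(-5.2))])
def draw(c,T,s=1):
    im=np.clip(c['color']*1.3,0,255).astype(np.uint8)
    base=T2[:3,3]
    for X,col in((sector(-2.9,.106),(0,0,255)),(wedge(bay,-5.2,.062,.002),(255,0,255)),(wedge(base[:2],-5.2,base[2]-.058),(0,255,0)),(wedge(base[:2],-5.2,base[2]-.008),(0,255,255))):
        cv2.polylines(im,[np.round(proj(c,X,T)).astype(int)],True,col,1)
    return im
T2=T
a=draw(c,T);b=draw(s,None)
q=proj(s,[[.65,.08,.12]])[0].astype(int);print(q)
b=cv2.resize(b[q[1]-70:q[1]+70,q[0]-90:q[0]+90],None,fx=2.6,fy=2.6,interpolation=cv2.INTER_CUBIC)
a=cv2.resize(a[:,:],(800,600))[180:,:]
T2,t=pickle.load(open('ins.pkl','rb'))
d=draw(t,T2);d=d[60:,60:460]
out=np.zeros((600,800,3),np.uint8)
out[:360,:400]=d[:360];b2=cv2.resize(b,(400,311));out[:311,400:]=b2
a3=cv2.resize(c['color'][100:320,100:460],(400,240));im=draw(c,T) if 0 else None
out[360:,:400]=np.clip(a3*1.3,0,255)
bx=np.clip(s['color']*1.3,0,255).astype(np.uint8);bx=cv2.resize(bx[q[1]-70:q[1]+50,q[0]-80:q[0]+80],(385,289),interpolation=cv2.INTER_CUBIC);out[311:,400:785]=bx
cv2.imwrite('pics/dbg.png',out)
```

```text
up 26.6 F [-0.1  0.3 -2.1] M [ 0.01  0.01 -0.01] w 34.8 p [0.671  0.0839 0.1985] a 84.8
[345 211]
```

View pics/dbg.png

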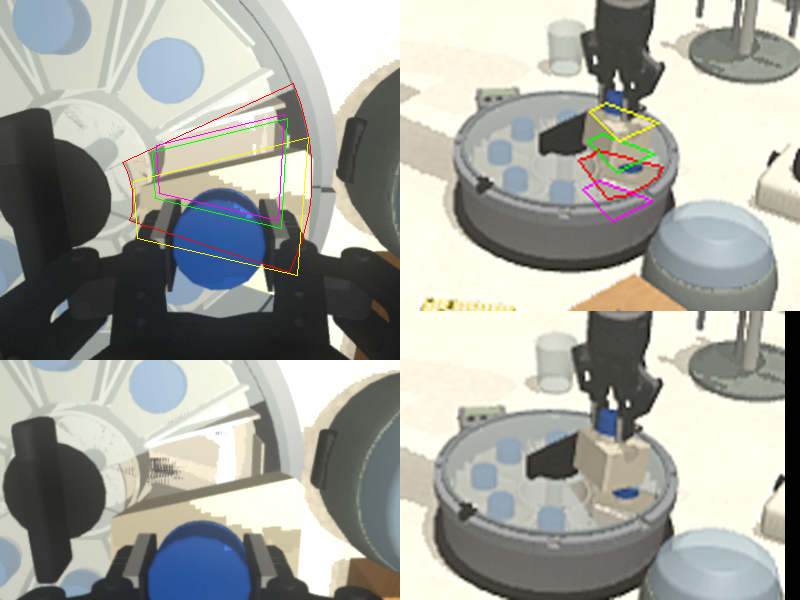

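The wrist overlay shows the opening and bay where I expected them. The bottle is tilted about 10° in the grip, though. Before lowering again I need to know what was touched, so I'll check where the grey dome behind the carousel is relative to the gripper.

Run:
```python
from h import *
import pickle
T,c=pickle.load(open('ins.pkl','rb'));o=pickle.load(open('o.pkl','rb'))
def ray(c,uv,T=None):
    p,_=cam(c,T);return p,pix2plane(c,uv,0,T)[0]-p
def tri(A,B):
    (p,d),(q,e)=A,B;s=np.linalg.lstsq(np.column_stack([d,-e]),q-p,rcond=None)[0];return p+s[0]*d,q+s[1]*e
# dome rim/ledge points: top cam vs scene; black latch near carousel
print('apex', tri(ray(o['top'],(254,78)),ray(o['scene'],(394,243))))
print('latch',tri(ray(c,(415,210),T),ray(o['top'],(250,116))))
for z in(.03,.08,.12,.16): print(z,'dome inner edge in ins',pix2plane(c,(402,231),z,T)[0],'top cam dome: left/right/front',pix2plane(o['top'],[(225,88),(284,88),(252,118)],z)[:,:2].round(3).tolist())
```

```text
apex (array([0.85290634, 0.05337457, 0.12280465]), array([0.85368323, 0.05425343, 0.12325659]))
latch (array([0.78141898, 0.07423148, 0.01885532]), array([0.78622657, 0.07448896, 0.02065891]))
0.03 dome inner edge in ins [0.76691536 0.06136941 0.03      ] top cam dome: left/right/front [[0.867, 0.146], [0.865, -0.024], [0.777, 0.068]]
0.08 dome inner edge in ins [0.74931892 0.08006915 0.08      ] top cam dome: left/right/front [[0.845, 0.138], [0.843, -0.025], [0.759, 0.062]]
0.12 dome inner edge in ins [0.73524177 0.09502895 0.12      ] top cam dome: left/right/front [[0.828, 0.131], [0.825, -0.026], [0.744, 0.058]]
0.16 dome inner edge in ins [0.72116462 0.10998875 0.16      ] top cam dome: left/right/front [[0.81, 0.124], [0.808, -0.027], [0.729, 0.054]]
```

The dome is clear of the gripper: its apex is only about 0.12 m high, at x 0.85. The likely cause is that the bottle swung in its light, high grip during the fast transit. I'll set it back upright on its bench spot, regrip lower and harder, and carry it slowly.

Run:
```python
from h import *
import pickle
bot.move_straight([.6716,.084,.235],feed=.2)
bot.movep([.5005,-.304,.16],R(86.7))
bot.move_straight([.5005,-.304,.075],feed=.15);rep('a')
bot.set_gripper(0,20)
for z in (.070,.066,.063,.060,.0575):
    bot.move_straight([.5005,-.304,z],feed=.05);rep(z)
    if bot.get_force()[2]>9: break
bot.set_gripper(.75);bot.dwell(.2);rep('open')
bot.move_straight([.5005,-.304,.17],feed=.2)
bot.dwell(.15);T=tool();c=bot.capture('wrist');pickle.dump((T,c),open('re.pkl','wb'))
im=c['color'].astype(int);m=((im[:,:,0]-im[:,:,2]>50)).astype(np.uint8)
k,lab,st,ce=cv2.connectedComponentsWithStats(m)
for i in range(1,k):
    if st[i][4]>150: print(st[i],ce[i])
print('pred',[proj(c,[[.5005+dx,-.304+dy,z]],T)[0].round(1) for dx,dy,z in((0,0,.084),(-.018,0,.084),(.018,0,.084),(0,.018,.06),(0,-.018,.084),(0,.018,.084))])
im=np.clip(c['color']*1.3,0,255).astype(np.uint8);
ph=np.radians(-3.3);Rb=np.array([[np.cos(ph),-np.sin(ph)],[np.sin(ph),np.cos(ph)]])
q=np.array([[-.04,-.015],[-.04,.015],[.04,.036],[.04,-.036]])@Rb.T+[.5005,-.304]
for z in(0,.05): cv2.polylines(im,[np.round(proj(c,np.column_stack([q,np.full(4,z)]),T)).astype(int)],True,(0,0,255) if z else (0,255,0),1)
cv2.imwrite('pics/re.png',cv2.resize(im[100:,100:460],(640,569)))
```

```text
a 29.32 F [ 0.4 -0.2 -3. ] M [-0.    0.01  0.01] w 34.6 p [ 0.5014 -0.304   0.0757] a 86.74
0.07 29.79 F [-0.2  0.2 -2.2] M [ 0.08 -0.    0.01] w 34.7 p [ 0.5001 -0.3039  0.0697] a 86.69
0.066 30.04 F [-0.7  1.2 -2.3] M [ 0.01  0.01 -0.01] w 34.5 p [ 0.5002 -0.3038  0.0655] a 86.7
0.063 30.29 F [ 0.2  0.5 -3.5] M [-0.01 -0.    0.02] w 34.7 p [ 0.5003 -0.3039  0.0627] a 86.7
0.06 30.54 F [ 0.5 -0.8 -2.3] M [0.02 0.05 0.02] w 35.0 p [ 0.5003 -0.3039  0.0597] a 86.7
0.0575 30.79 F [-0.6 -0.7 -2.5] M [ 0.02  0.02 -0.01] w 34.8 p [ 0.5006 -0.3041  0.0575] a 86.7
open 31.38 F [-0.  -0.2  0.2] M [-0.    0.02 -0.02] w 63.8 p [ 0.5005 -0.304   0.0576] a 86.7
[268 246  40  16 399] [289.07769424 253.72681704]
pred [array([281.2, 223.1]), array([255.1, 224.5]), array([307.5, 221.6]), array([279.8, 189.9]), array([282.7, 247.5]), array([279.7, 197.5])]
```

View pics/re.png

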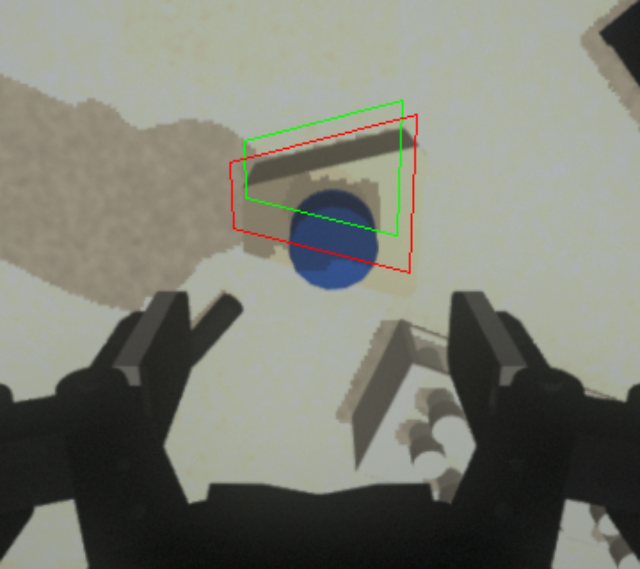

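The bottle stands upright again, but shifted a little towards -y and slightly yawed. Its top-face corners are at (247,183), (415,145), (414,297) and (243,250), with the cap top at (333,247). I'll re-measure and regrip.

Run:
```python
from h import *
import pickle
T,c=pickle.load(open('re.pkl','rb'))
f=lambda uv,z:pix2plane(c,np.array(uv)/1.778+100,z,T)[:,:2]
b=f([(247,183),(415,145),(414,297),(243,250)],.05);d=b[1:3].mean(0)-b[[0,3]].mean(0)
print(b,b.mean(0),np.hypot(*d),np.degrees(np.arctan2(d[1],d[0])),'w',np.hypot(*(b[0]-b[3])),np.hypot(*(b[1]-b[2])))
g=f([(258,157),(400,128)],0.);print('foot edge',g,np.degrees(np.arctan2(*(g[1]-g[0])[::-1])),'top edge',np.degrees(np.arctan2(*(b[1]-b[0])[::-1])), 'far',np.degrees(np.arctan2(*(b[2]-b[3])[::-1])))
print('cap',f([(333,247)],.084))
# refine angle+centre: least squares on 4 corners + 2 foot
from scipy.optimize import least_squares
W=np.array([[-.04,.015],[.04,.036],[.04,-.036],[-.04,-.015]])
def r(p):
    k,s=np.cos(p[2]),np.sin(p[2]);q=W@np.array([[k,s],[-s,k]])+p[:2]
    return np.r_[(q-b).ravel(),(q[:2]-g).ravel()]
s=least_squares(r,[.5,-.31,0]);print(s.x[:2],np.degrees(s.x[2]),np.round(s.fun*1e3,1))
```

```text
[[ 0.46803345 -0.29666204]
 [ 0.54154171 -0.2839348 ]
 [ 0.54016892 -0.35519558]
 [ 0.46339832 -0.32764792]] [ 0.5032856  -0.31586009] 0.07550393905672084 -5.632265308399958 w 0.03133063809213056 0.07127399305857132
foot edge [[ 0.46794274 -0.29570711]
 [ 0.54123753 -0.28477604]] 8.482479203442665 top edge 9.822824258255483 far -19.73955105821362
cap [[ 0.50404626 -0.31579053]]
[ 0.503009   -0.31579076] -4.801188479203977 [-3.6 -0.8  4.3  0.7 -0.3  0.2 -1.5  0.3 -3.5 -1.8  4.6  1.5]
```

Run:
```python
from h import *
import pickle
bx,by,a=.5038,-.3158,84.8
bot.set_gripper(.7,100)
bot.move_straight([bx,by,.12],R(a),feed=.12)
bot.move_straight([bx,by,.0515],feed=.1);rep('down')
bot.set_gripper(0,100);bot.dwell(.1);rep('grip')
p=bot.get_eef_pos();g=p[2]
bot.move_straight([p[0],p[1],.19],feed=.12);rep('up')
T=tool();c=bot.capture('wrist')
x,y=.6716,.0821
try: bot.move_straight([x,y,.19],feed=.18)
except bot.PlanningError as e: print(e);bot.movep([x,y,.19],R(a))
bot.dwell(.15);rep('over');T2=tool();c2=bot.capture('wrist')
pickle.dump((g,T,c,T2,c2),open('over.pkl','wb'))
def ov(T,c):
    im=np.clip(c['color']*1.3,0,255).astype(np.uint8);base=T[:3,3]
    ph=np.radians(-5.2);Rb=np.array([[np.cos(ph),-np.sin(ph)],[np.sin(ph),np.cos(ph)]])
    q=np.array([[-.04,-.015],[-.04,.015],[.04,.036],[.04,-.036]])@Rb.T+base[:2]
    for z in(0,.05): cv2.polylines(im,[np.round(proj(c,np.column_stack([q,np.full(4,base[2]-g+z)]),T)).astype(int)],True,(0,0,255) if z else (0,255,0),1)
    ax=np.array([.577,.0907]);t=np.radians(-2.9+np.linspace(-22.5,22.5,12))
    X=np.vstack([np.column_stack([ax[0]+r*np.cos(u),ax[1]+r*np.sin(u),np.full(12,.106)]) for r,u in((.046,t),(.146,t[::-1]))])
    cv2.polylines(im,[np.round(proj(c,X,T)).astype(int)],True,(255,0,255),1)
    return im[100:,90:490]
s=bot.capture('scene');q=proj(s,[[.66,.08,.13]])[0].astype(int)
a_=ov(T,c);b_=ov(T2,c2)
out=np.zeros((600,800,3),np.uint8);out[:320,:400]=a_;out[:320,400:]=b_
out[320:600,:373]=cv2.resize(np.clip(s['color']*1.2,0,255).astype(np.uint8)[q[1]-60:q[1]+60,q[0]-80:q[0]+80],(373,280),interpolation=cv2.INTER_CUBIC)
cv2.imwrite('pics/over.png',out)
```

```text
down 33.93 F [-0.9 -0.2 -0.1] M [-0.01 -0.    0.01] w 59.3 p [ 0.5044 -0.3161  0.0523] a 84.8
grip 34.38 F [-1.8  1.3  5.9] M [0.17 0.23 0.02] w 33.5 p [ 0.5043 -0.3162  0.0528] a 84.8
up 35.69 F [-0.1 -0.1 -3.2] M [0.01 0.01 0.01] w 33.6 p [ 0.5037 -0.3159  0.1889] a 84.8
over 38.44 F [ 0.7  0.2 -3.4] M [ 0.05  0.01 -0.02] w 33.6 p [0.6716 0.0816 0.1902] a 84.76
```

View pics/over.png

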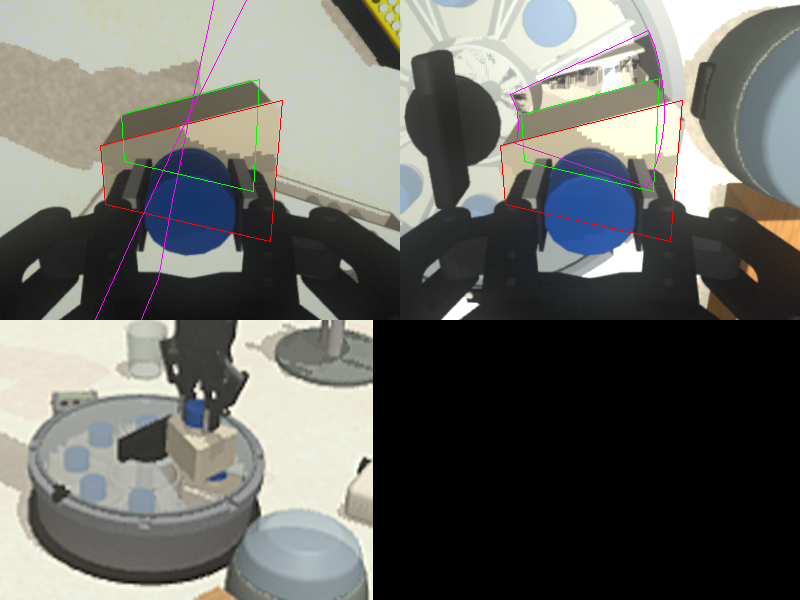

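The bottle is upright in the grip, and its outlines match both before and after the carry. Now I'll lower it slowly with a stop on contact.

Run:
```python
from h import *
x,y,a=.6716,.0821,84.8
bot.dwell(.1)
print(down(x,y,a,(.170,.160,.152,.144,.136,.128,.120),feed=.06))
```

```text
0.17 39.12 F [ 0.2  0.1 -2.6] M [-0.03 -0.02  0.03] w 33.5 p [0.6711 0.0821 0.1691] a 84.8
0.16 39.44 F [ 0.3  0.  -2.3] M [-0.04  0.04  0.  ] w 33.5 p [0.6711 0.082  0.1593] a 84.8
0.152 39.73 F [-0.8 -0.7 -2.5] M [-0.01  0.03  0.  ] w 33.5 p [0.6712 0.082  0.1513] a 84.8
0.144 40.01 F [ 0.2 -0.3 -2.6] M [-0.02  0.06 -0.02] w 33.4 p [0.6711 0.082  0.1432] a 84.8
0.136 40.29 F [-0.4  0.3 -2.1] M [ 0.01  0.03 -0.04] w 33.8 p [0.6711 0.082  0.1352] a 84.8
0.128 40.58 F [-0.4  0.  -1.9] M [-0.05  0.04  0.02] w 33.8 p [0.6711 0.0821 0.1272] a 84.8
0.12 40.86 F [-0.4 -0.1 -1.9] M [-0.03 -0.01 -0.02] w 33.5 p [0.6711 0.082  0.1192] a 84.8
True
```

Run:
```python
from h import *
x,y,a=.6718,.0821,84.8
print(down(x,y,a,(.116,.113,.110,.106,.100,.092,.084,.076,.070),lim=4,feed=.05))
```

```text
0.116 41.11 F [ 0.6 -0.8 -1.7] M [ 0.02  0.01 -0.01] w 33.8 p [0.6716 0.0821 0.1157] a 84.8
0.113 41.36 F [-0.5 -0.6 -2.6] M [-0.02  0.01  0.  ] w 34.0 p [0.6716 0.082  0.1127] a 84.8
0.11 41.61 F [-0.8 -0.2 -2.5] M [-0.05 -0.    0.  ] w 33.4 p [0.6716 0.0821 0.1097] a 84.8
0.106 41.86 F [-0.3  1.4 -2.3] M [ 0.03  0.03 -0.02] w 33.2 p [0.6715 0.0821 0.1055] a 84.8
0.1 42.12 F [-0.1  1.1 -3.2] M [-0.04  0.    0.07] w 33.6 p [0.6713 0.082  0.0993] a 84.8
0.092 42.43 F [-0.1 -0.  -2.4] M [-0.01 -0.02 -0.02] w 33.5 p [0.6713 0.0821 0.0912] a 84.8
0.084 42.74 F [ 0.3  0.3 -2.4] M [-0.05  0.03  0.01] w 33.5 p [0.6713 0.082  0.0832] a 84.8
0.076 43.05 F [ 0.2 -0.5 -2.1] M [-0.02  0.01  0.04] w 33.4 p [0.6713 0.082  0.0753] a 84.8
0.07 43.32 F [ 0.2  0.1 -1.8] M [-0.01  0.   -0.  ] w 33.7 p [0.6713 0.082  0.0694] a 84.8
True
```

Run:
```python
from h import *
x,y,a=.6718,.0821,84.8
print(down(x,y,a,(.0675,.066,.065,.064,.063),lim=2.5,feed=.03))
bot.set_gripper(.55);bot.dwell(.2);rep('open')
bot.move_straight([x,y,.12],feed=.08);rep('up')
bot.move_straight([x,y,.24],feed=.2);rep('up')
bot.movep([.42,.09,.30],R(180));bot.dwell(.1)
T=tool();c=bot.capture('wrist');t=bot.capture('top');s=bot.capture('scene')
import pickle;pickle.dump((T,c,t,s),open('fin.pkl','wb'))
im=t['color'].astype(int);m=((im[:,:,0]-im[:,:,2]>60)).astype(np.uint8)
k,lab,st,ce=cv2.connectedComponentsWithStats(m)
for i in range(1,k):
    if st[i][4]>40: print(st[i],ce[i],pix2plane(t,ce[i],.096)[0])
print('pred bay cap',proj(t,[[.6716,.0821,.096]]), bot.get_t())
m=((c['color'].astype(int)[:,:,0]-c['color'].astype(int)[:,:,2]>60)).astype(np.uint8)
k,lab,st,ce=cv2.connectedComponentsWithStats(m)
for i in range(1,k):
    if st[i][4]>40: print('w',st[i],ce[i],pix2plane(c,ce[i],.096,T)[0])
# combined final picture
z=cv2.resize(np.clip(t['color'][115:255,170:312]*1.5,0,255).astype(np.uint8),(426,420),interpolation=cv2.INTER_CUBIC)
q=(330,215);w=cv2.resize(np.clip(s['color'][145:285,255:395]*1.2,0,255).astype(np.uint8),(374,374),interpolation=cv2.INTER_CUBIC)
out=np.zeros((600,800,3),np.uint8);out[:420,:426]=z;out[:374,426:]=w
out[420:,:426]=cv2.resize(t['color'][185:245,330:472],(426,180));cv2.imwrite('pics/fin.png',out)
```

```text
0.0675 43.57 F [-0.7  0.4 -1.8] M [ 0.02 -0.03 -0.05] w 33.6 p [0.6717 0.0821 0.0673] a 84.8
0.066 43.82 F [ 1.2  0.2 -3.2] M [-0.03  0.   -0.04] w 33.6 p [0.6717 0.0821 0.0659] a 84.8
0.065 44.07 F [ 0.   0.5 -1.9] M [ 0.05 -0.02 -0.02] w 33.7 p [0.6719 0.0821 0.065 ] a 84.8
0.064 44.32 F [-2.9  0.6  4.7] M [-0.    0.52 -0.03] w 33.8 p [0.6718 0.0822 0.065 ] a 84.8
STOP
False
open 44.8 F [-1.1 -0.3 -0.9] M [ 0.02 -0.02  0.02] w 46.5 p [0.6718 0.0821 0.0638] a 84.8
up 45.65 F [-0.9  0.1  0.5] M [ 0.04 -0.02 -0.04] w 47.0 p [0.6714 0.0821 0.1195] a 84.8
up 46.4 F [-0.9 -0.4  0.2] M [-0.   -0.02  0.04] w 46.7 p [0.6713 0.082  0.2384] a 84.8
[239 142  13  12 124] [244.55645161 147.72580645] [0.67099419 0.08007445 0.096     ]
[530 241  15  14 130] [536.10769231 247.55384615] [ 0.40354013 -0.65882448  0.096     ]
pred bay cap [[243.79853318 147.51259609]] 48.05
w [265 372  18   6  65] [274.09230769 374.49230769] [0.65601865 0.083625   0.096     ]
```

The picture limit is reached, so I'll do the last check by touch. A light press with the shut fingers on the handle top will tell home (0.142) from up (0.149).

Run:
```python
from h import *
bot.set_gripper(0,20)
bot.movep([.577,.0905,.165],R(180));rep('over')
for z in (.150,.146,.143,.1415,.140):
    bot.move_straight([.577,.0905,z],feed=.06);rep(z)
    if bot.get_force()[2]>3: break
bot.move_straight([.577,.0905,.22],feed=.2);rep('away')
bot.finish_job();print(bot.get_t())
```

```text
over 49.4 F [-0.9  0.4  0.9] M [ 0.02 -0.05  0.01] w 0.1 p [0.5768 0.0906 0.1658] a -180.0
0.15 49.8 F [0.7 0.5 0.8] M [-0.05  0.05  0.02] w 0.0 p [0.5764 0.0905 0.1502] a -179.99
0.146 50.05 F [-0.   0.6  0. ] M [ 0.01 -0.02  0.01] w -0.1 p [0.5768 0.0905 0.1458] a -180.0
0.143 50.3 F [0.  0.6 0.7] M [-0.03  0.02  0.01] w 0.2 p [0.5768 0.0905 0.1427] a 180.0
0.1415 50.55 F [-0.7 -0.4  2. ] M [0.05 0.   0.03] w -0.3 p [0.5775 0.0906 0.142 ] a 180.0
0.14 50.8 F [-2.1 -0.6  9.4] M [-0.15  0.46 -0.  ] w 0.0 p [0.5777 0.0906 0.142 ] a 180.0
away 51.35 F [-0.3 -0.2 -0.6] M [-0.01 -0.03 -0.  ] w -0.1 p [0.5767 0.0904 0.2191] a 180.0
the job is handed in; nothing more can be done
the job is handed in; nothing more can be done
```

The cover is home over the empty bay, the bottle is standing in that bay with its wide end outwards, and the job was handed in at about 51 s.

- **Cover:** I lifted it by the handle, turned it about 130° and felt for the notch. It dropped 7.1 mm, and twisting it either way met resistance. A last touch on the handle top found it at 0.142 m, which is the home height.
- **Bottle:** It passed through the opening and into the bay with no side contact. It met the floor at the expected height (TCP at 0.065 m) with about 7 N. In the top camera its cap shows bright and unobscured within 2 mm of the bay's middle.
- **Failed first try:** The first lowering landed the bottle on the cover or rim, with about 21 N upward and 26 N in all. The bottle tilted and slipped in the grip. I put it back on the bench about 12 mm from where it had stood, regripped it lower and harder, checked it was upright, and tried again. I think it had swung in the lighter grip during the fast carry, but I did not confirm that.
- **Not checked:** The 12-picture limit meant I could not view the final picture. The bottle's uprightness in the bay and the bystanders were not looked at after the placing. The arm's path stayed clear of the bystanders.

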